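# Clamp the tablet tube in the one-hand opener

### The arm

A 6-joint arm with a two-finger parallel gripper is mounted at the origin on the work surface. World frame = base frame: x ahead of the robot, y to its left, z up, the work surface at z = 0. Lengths are in m, angles in rad, forces in N, time in s.
With the tool pointing down it reaches from about 0.375 to 0.9 m from the base axis. Payload 3.1 kg.
Tool frame: the origin (TCP) lies midway between the tips of the shut fingers; the grasp point (between the pads) lies 19 mm behind it; z points along the fingers, y is the direction in which the jaws open and shut (so a half turn about z gives the same grasp; the last joint's range is limited). The gripper opens to 87 mm and grips with 3 to 60 N. Pads are 19 mm wide; open, the fingers measure 117 mm over their backs; the gripper's body (75 mm by 190 mm) begins 51 mm behind the grasp point.
Start: joints at [-1.357, 0.527, 1.433, -0, 1.181, -0.178], TCP at [0.239, -0.577, 0.223] pointing down, gripper open.
Joint ranges: [-3.08, 3.08], [-0.75, 2.2], [0.22, 2.44], [-1.43, 4.57], [0, 2.65], [-2.85, 2.85]. Speed limits (rad/s): [2.79, 2.79, 3.14, 3.14, 3.14, 3.14].

### API

Orientations are given as a rotation vector (axis times angle).
In Python, from station import sensors, capture, get_calibration, finish_job gives the robot as it stands.
- The arm moves only by the shell command python3 -m creep 'ROWS' [OPENING]. ROWS is a JSON object of lists of equal length, an entry for each row: "slide": the shift along the world's x, y, z in m, a list of three; "turn": the turn, a rotation vector about the world's x, y, z in degrees, a list of three. A call has 1 to 20 rows; each row is the pose to reach, as a shift and turn from the pose commanded when the call began; what a row does not reach only later rows make up. A row lasts 1/8 s, in which the tool goes at most 62.5 mm and 10.7 degrees, less where a joint would pass 70% of its speed; a pose out of reach is approached as far as the arm can. A call with a gripper value outside its range is refused whole. OPENING is the closure, from 0 (fully open) to 1 (shut), set as the call begins (- or left out, the last holds). The fingers move at their own pace and stop on an object; the grip force is fixed at half the most. Time passes only in rows, so rows that repeat a pose let the fingers close. It gives the time, the measured TCP pose, the force and the opening at its end, in the units of the state.
- sensors.get_obs(): the state, without advancing time (a new reading comes with each control period).
- capture(name): name is "scene" or "top" or "wrist"; returns the picture (480x640x3 uint8, blue, green, red); there is no depth.
- get_calibration(name): a dict with "K" (3x3 intrinsics, pixels), "camera_from_world" (4x4, takes a point from world to camera coordinates). Camera axes: x right, y up, looking along -z (the intrinsics and any distortion apply to the point x, -y, -z); pixel columns grow to the right and rows downward; lengths in m; the calibration is good to about 2 mm. A picture is of the moment at which its call begins: read the wrist's pose just before it. get_calibration takes no time and is no camera call; for the wrist camera it gives the pose at the moment of the call.
- finish_job(): hands the job in, once; it reports no verdict.
The state is a dict: "t": time; "q": joint angles; "qd": joint speeds; "joint_efforts": joint torques, N m; "position": TCP position; "orientation": TCP orientation; "force": force on the tool from outside, world axes, zero at the start; "ft_torque": the same for the moment, N m; "gripper_width": finger opening in m.
Only numpy, scipy, OpenCV 4.12 (cv2) and the standard library are available. Lean on these libraries where they do the work, as an engineer would, in place of code of your own. Each camera call takes 0.05 s, during which the arm holds its last target. There are 200 camera calls.

### The job

Stand the aluminium tablet tube upright, cap up, in the V of the white one-hand holder and let go of it, then take the loose red sleeve of the crank and wind it clockwise, keeping hold of the sleeve all the way, until you feel the pad press the tube into the V. Leave it snugly clamped, firm but gently so that the thin tube is not dented, with the sleeve let go, and do not disturb the other things on the shelf.

Things in the scene. Friction and masses are not known exactly. Their poses are not given: they have to be found in the camera images.
- holder: White tube holder (small crank vice) fixed on the oak shelf, whose top is at z = 30 mm; base plate 90 (x) by 250 (y) by 10 mm. Origin on its underside, z up, y from the crank towards the blue V cradle at the +y end (two plates at 45 degrees, open to -y, tops 55 mm above the underside). Gearbox y -161 to -83 mm, 62 mm high. Open at the tube's x sides.
- seat (a point): Centre (half-way up) of the tube when it stands on the base plate and touches both plates of the V: at (0, 50, 62.5) mm in the holder's frame. A tube stood a few mm short of it (towards -y) or a few mm to the side is pushed home by the jaw.
- crank_axis (a point): Point on the crank's vertical axis at the height of the middle of the sleeve: at (0, -120, 104) mm in the holder's frame. Axes as the holder's.
- crank (a joint): Crank angle, rad; 0 fully open, grows clockwise seen from above, stop at 12.8. At 0 the arm points to the holder's -x. The jaw moves 6.5 mm towards the V per rad. Stiff: some 6 N at the sleeve to turn it, even until the pad meets the tube; from then each 10 N of clamping adds about 2 N at the sleeve. It stays where it is left.
- sleeve_mid (a point): Centre of the red grip sleeve, 22 mm across and 48 mm tall, upright on the crank's pin, 35 mm from the crank axis. Spins freely on the pin, so a hand can go round with the crank without turning. The steel crank arm is 26 mm below this point (its top face).
- sleeve: The same red sleeve; origin at the centre of its lower end. Its own yaw spins freely and means nothing.
- rack: Sliding rack, driven by the crank, that carries the sprung blue jaw block (52 by 18 by 44 mm, top 56 mm up). Origin at the unloaded jaw's front (+y) face, level with the holder's underside; at crank 0 that is 80 mm short of a tube home in the V. A black pad stands 10 to 22 mm out of the face (differs, not measured): contact must be felt. Spring about 8 N/mm, so touch to 25 N is about 0.6 rad.
- tube_mid (a point): Centre of the closed aluminium tablet tube, 30 mm across and 105 mm tall with a white twist cap as its top 20 mm; half-way up, z along the tube towards the cap. About 90 g. Stands upright on the shelf at the start.
- tube: The same tube; origin at the centre of its bottom.
- denture_box: Mint denture box, 77 by 97 by 49 mm, closed; origin at the centre of its underside. Leave alone.
- brush_holder: White ceramic toothbrush holder, 72 mm across, 88 mm tall; origin at the centre of its underside. Leave alone.
- tweezers: Steel tweezers lying flat, 100 mm long; origin under the middle. Leave alone.
- magnifier: Chrome-framed round magnifying glass, 78 mm across, on a small foot, 113 mm tall; origin at the centre of its underside. Leave alone.

How it is judged:
On the way, in this order (a step that is already met when the one before it is completed fails the run):
1. the tube stands upright on the holder's base plate in front of the V and has been let go (y of tube_mid in the frame of holder between 0.025 and 0.056 m and x of tube_mid in the frame of holder between -0.012 and 0.012 m and z of tube_mid in the frame of holder between 0.058 and 0.067 m and angle between tube_mid's own z axis and vertical below 0.12 rad and contact force between the fingers and tube below 0.2 N), for 0.2 s.
2. the pad presses the tube into the V with more than 5 N while the sleeve is still held (y of tube_mid in the frame of holder between 0.044 and 0.056 m and x of tube_mid in the frame of holder between -0.006 and 0.006 m and z of tube_mid in the frame of holder between 0.058 and 0.067 m and angle between tube_mid's own z axis and vertical below 0.12 rad and contact force between rack and tube above 5 N and contact force between the fingers and sleeve above 0.5 N), for 0.1 s.
At the end, for the whole second after the job is handed in: The tube stands upright (within 7 degrees) on the base plate, home in the V (centre within 6 mm of its seat along and across), clamped by the jaw's pad with 5 to 25 N, at rest, and the sleeve has been let go (y of tube_mid in the frame of holder between 0.044 and 0.056 m and x of tube_mid in the frame of holder between -0.006 and 0.006 m and z of tube_mid in the frame of holder between 0.058 and 0.067 m and angle between tube_mid's own z axis and vertical below 0.12 rad and contact force between rack and tube between 5 and 25 N and linear speed of tube below 0.01 m/s and contact force between the fingers and sleeve below 0.2 N); the robot touches nothing.
It fails at once if the tube is squeezed by the jaw with more than 35 N (dented) (contact force between rack and tube above 35 N).
It fails at once if the sleeve is let go part-way: crank wound past 1.6 rad, tube not yet clamped, and the fingers off the sleeve (value of joint crank above 1.6 rad and contact force between rack and tube below 3 N and contact force between the fingers and sleeve below 0.1 N).
It fails at once if one of the denture box, brush holder, tweezers or magnifier is moved by more than 15 mm (distance of any of denture_box, brush_holder, tweezers, magnifier from where it was at the start of the episode above 0.015 m).
It also fails if it takes over 72 s, if anything falls off the work surface, if the arm or the gripper's body presses on something with over 40 N, if the wrist force passes 120 N, or if a joint passes its speed limit or range.

## Working session

There is one attempt and no reset: what is moved stays moved. The work goes in short steps, Python scripts to look and compute and a shell command to move; the robot and the scene stay as the last step left them, time stands still between calls to the robot, and variables do not carry over. Pictures are saved under pics/ and viewed, about 8 in all and at most 12, crops included, and the job is handed in when it is done.

```bash
mkdir -p pics; ls
cat > h.py <<'E'
import numpy as np, cv2
from station import sensors, capture, get_calibration, finish_job
def ray(c,u,v):
    K=np.array(c["K"]);T=np.array(c["camera_from_world"])
    p=np.linalg.solve(K,[u,v,1.]);d=np.array([p[0],-p[1],-p[2]])
    R=T[:3,:3];o=-R.T@T[:3,3];return o,R.T@d
def onz(c,u,v,z):
    o,d=ray(c,u,v);return o+d*(z-o[2])/d[2]
def proj(c,P):
    T=np.array(c["camera_from_world"]);p=T[:3,:3]@np.array(P)+T[:3,3]
    q=np.array(c["K"])@[p[0],-p[1],-p[2]];return q[:2]/q[2]
E
python3 - <<'E'
from h import *
o=sensors.get_obs();print(o)
for n in("scene","top"):
    c=get_calibration(n);print(n,{k:np.round(v,3).tolist() if k in("K","camera_from_world") else v for k,v in c.items()})
    cv2.imwrite(f"pics/{n}0.png",capture(n))
E
```

```text
pics
{'t': 0.0, 'q': array([-1.35646332e+00,  5.28475733e-01,  1.43393371e+00, -1.39973213e-06,
        1.18139421e+00, -1.78504173e-01]), 'qd': array([-0.00073792,  0.00031747, -0.0005212 ,  0.0016185 ,  0.00262528,
       -0.0002309 ]), 'joint_efforts': array([-6.63575083e-04, -4.40047753e+01, -1.76594585e+01,  6.33482030e-02,
        5.81541855e-02, -1.56909950e-04]), 'position': array([ 0.23911899, -0.57663579,  0.22155578]), 'orientation': array([-3.07901723e+00, -6.12676476e-01,  6.42016120e-05]), 'force': array([ 0.85354914, -0.5138312 ,  0.50881003]), 'ft_torque': array([ 0.00511953,  0.0026961 , -0.06212626]), 'gripper_width': 0.08721116958635645}
scene {'K': [[476.212, 0.0, 328.408], [0.0, 476.212, 242.252], [0.0, 0.0, 1.0]], 'camera_from_world': [[0.031, 1.0, -0.004, -0.002], [-0.703, 0.025, 0.71, 0.337], [0.71, -0.019, 0.704, -1.506], [0.0, 0.0, 0.0, 1.0]]}
top {'K': [[538.224, 0.0, 315.396], [0.0, 538.224, 234.708], [0.0, 0.0, 1.0]], 'camera_from_world': [[0.005, -0.999, 0.033, -0.051], [0.997, 0.008, 0.081, -0.604], [-0.081, 0.032, 0.996, -1.016], [0.0, 0.0, 0.0, 1.0]]}
```

View pics/top0.png

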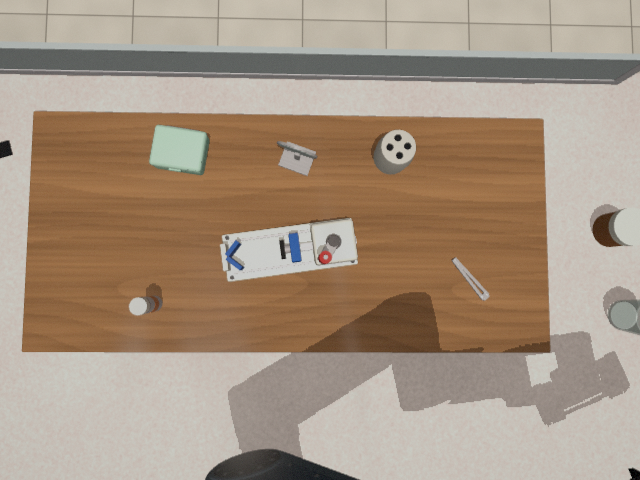

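View pics/scene0.png

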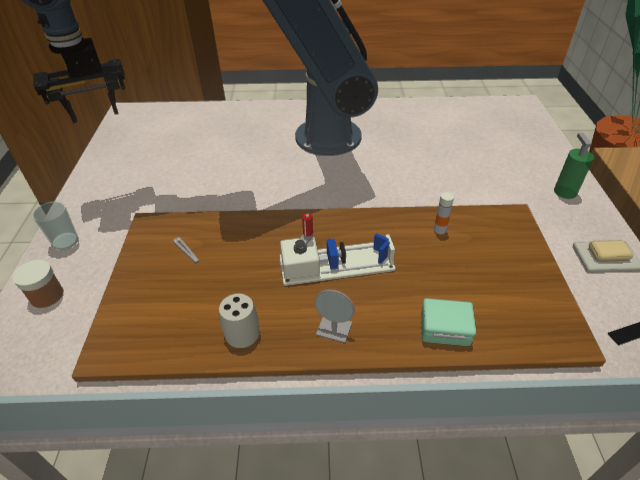

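Run:
```python
from h import *
im=cv2.imread("pics/top0.png");s=cv2.imread("pics/scene0.png")
c=get_calibration("top");cs=get_calibration("scene")
hsv=cv2.cvtColor(im,cv2.COLOR_BGR2HSV)
def comps(m,off,name):
    n,l,st,ce=cv2.connectedComponentsWithStats(m.astype(np.uint8))
    for i in range(1,n):
        if st[i,4]>15: print(name,st[i],ce[i]+off)
r=hsv[200:300,200:380]
comps((r[...,0]>100)&(r[...,0]<130)&(r[...,1]>120),[200,200],"blue")
comps(((r[...,0]<8)|(r[...,0]>172))&(r[...,1]>150),[200,200],"red")
w=((r[...,1]<60)&(r[...,2]>130)).astype(np.uint8)
cn=max(cv2.findContours(w,0,2)[0],key=cv2.contourArea);b=cv2.boxPoints(cv2.minAreaRect(cn))+[200,200]
print("plate box",b.tolist(),cv2.minAreaRect(cn))
for p in b: print(onz(c,*p,0.04))
r=hsv[285:325,120:165];comps((r[...,1]<50)&(r[...,2]>150),[120,285],"cap")
hs=cv2.cvtColor(s,cv2.COLOR_BGR2HSV);r=hs[190:245,425:465]
comps((r[...,1]<40)&(r[...,2]>150),[425,190],"scap")
r=hs[205:240,290:325];comps(((r[...,0]<8)|(r[...,0]>172))&(r[...,1]>150),[290,205],"sred")
print("tube",onz(c,138,306,.135),"sleeve",onz(c,325,257,.158))
a=cv2.resize(im[205:295,205:375],None,fx=4.4,fy=4.4,interpolation=2);cv2.imwrite("pics/top0c.png",a)
```

```text
blue [ 89  33  12  29 251] [294.38247012 247.30278884]
blue [ 26  41  17  29 181] [233.19337017 254.8839779 ]
red [119  51  12  13  89] [324.16853933 257.26966292]
plate box [[217.9679718017578, 234.9433135986328], [352.76185607910156, 216.86121559143066], [359.08062744140625, 263.9647979736328], [224.2867431640625, 282.0468978881836]] ((88.52429962158203, 49.45405578613281), (47.5255126953125, 136.0012969970703), 82.3595962524414)
[0.60100798 0.13820616 0.04      ]
[ 0.63778699 -0.11804565  0.04      ]
[ 0.54768044 -0.13006393  0.04      ]
[0.51212608 0.12461012 0.04      ]
cap [  9  12  18  18 253] [137.53754941 306.00395257]
scap [  0   0  40  16 541] [444.14972274 196.54713494]
sred [ 12   8  11  23 172] [307.84302326 224.21511628]
tube [0.4716729  0.25639093 0.135     ] sleeve [ 0.5557575  -0.05909752  0.158     ]
```

View pics/top0c.png

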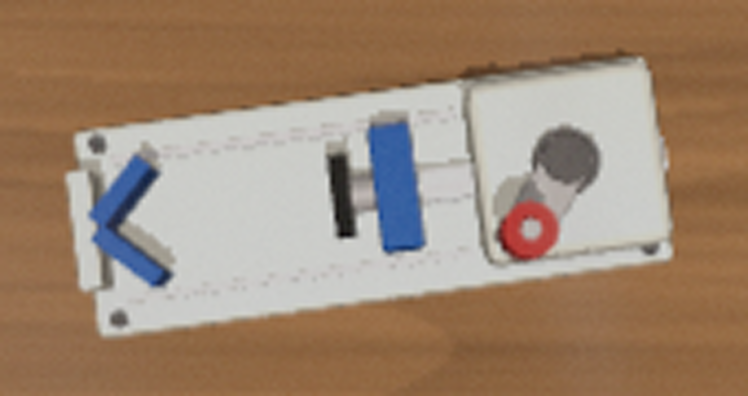

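Run:
```python
from h import *
c=get_calibration("top");cs=get_calibration("scene")
f=lambda x,y,z:onz(c,x/4.4+205-.4,y/4.4+205-.4,z)
A=f(75,132,.04);B=f(105,335,.04);C=f(672,258,.04)
print(A,B,C,np.linalg.norm(A-B),np.linalg.norm(C-B))
d=(B-C)[:2];yaw=np.arctan2(-d[0],d[1]);print("yaw",np.degrees(yaw),np.degrees(np.arctan2((A-B)[1],(A-B)[0])))
R=np.array([[np.cos(yaw),-np.sin(yaw)],[np.sin(yaw),np.cos(yaw)]])
toh=lambda p,o:R.T@(p[:2]-o)
O=(A+B)[:2]/2  # +y end mid
V=[f(155,165,.085),f(165,280,.085),f(95,220,.085)]
print("rel to end: V",[ (toh(v,O)*1e3).round(1) for v in V])
for n,p in dict(sleeve=f(530,230,.158),hub120=f(567,160,.12),hub108=f(567,160,.108),C=C,gbR1=f(648,58,.092),gbR2=f(668,243,.092),gbL1=f(468,83,.092),gbL2=f(492,262,.092),jaw1=f(372,125,.086),jaw2=f(385,250,.086),pad1=f(330,157,.08),pad2=f(342,237,.08)).items(): print(n,p.round(4),(toh(p,O)*1e3).round(1))
print("sleeve mid from scene z=.134",onz(cs,307.8,224.2,.134))
```

```text
[0.60171536 0.13128397 0.04      ] [0.51462408 0.1168273  0.04      ] [ 0.54904535 -0.12671745  0.04      ] 0.08828298558702768 0.24596518244389595
yaw 8.044585185586863 9.424846299357704
rel to end: V [array([ 21.8, -35.6]), array([-25.7, -33.8]), array([ 2.6, -8.5])]
sleeve [ 0.556  -0.0592  0.158 ] [ -27.8 -181.1]
hub120 [ 0.5856 -0.0758  0.12  ] [  -0.8 -201.7]
hub108 [ 0.5864 -0.0766  0.108 ] [-1.000e-01 -2.026e+02]
C [ 0.549  -0.1267  0.04  ] [ -44.1 -247. ]
gbR1 [ 0.6301 -0.1111  0.092 ] [  38.3 -242.9]
gbR2 [ 0.5537 -0.1193  0.092 ] [ -38.5 -240.3]
gbL1 [ 0.619  -0.0367  0.092 ] [  37.8 -167.7]
gbL2 [ 0.5454 -0.047   0.092 ] [ -36.5 -167.6]
jaw1 [0.6019 0.0027 0.086 ] [  26.3 -126.3]
jaw2 [ 0.5503 -0.0031  0.086 ] [ -25.6 -124.8]
pad1 [0.5889 0.0201 0.08  ] [  15.9 -107.2]
pad2 [0.5557 0.0148 0.08  ] [ -17.7 -107.8]
sleeve mid from scene z=.134 [ 0.55711159 -0.0581576   0.134     ]
```

```bash
python3 -m creep '{"slide":[[0.04,0.06,0.01],[0.08,0.12,0.02],[0.12,0.17,0.02],[0.15,0.22,0.02],[0.18,0.27,0.02],[0.2,0.32,0.02],[0.22,0.37,0.02],[0.23,0.42,0.02],[0.24,0.47,0.02],[0.25,0.52,0.02],[0.25,0.57,0.02],[0.25,0.62,0.02],[0.245,0.67,0.02],[0.24,0.72,0.02],[0.235,0.77,0.02],[0.233,0.81,0.02],[0.233,0.833,0.01],[0.233,0.833,0.01],[0.233,0.833,0.01],[0.233,0.833,0.01]],"turn":[[0,0,5],[0,0,10],[0,0,15],[0,0,20],[0,0,25],[0,0,30],[0,0,35],[0,0,40],[0,0,45],[0,0,50],[0,0,55],[0,0,60],[0,0,65],[0,0,70],[0,0,73],[0,0,75.5],[0,0,75.5],[0,0,75.5],[0,0,75.5],[0,0,75.5]]}' 0
python3 - <<'E'
from h import *
o=sensors.get_obs();print(o["t"],o["position"],o["orientation"],o["q"])
c=get_calibration("wrist");im=capture("wrist");cv2.imwrite("pics/w1.png",im)
for P in([.472,.256,.135],[.472,.256,.03]):print(proj(c,P))
E
```

```text
t: 2.6
position: [0.4725, 0.2547, 0.2328]
orientation: [2.062, 2.369, -0.0]
force: [-0.2, -0.1, -0.1]
gripper_width: 0.0868
2.6 [0.47249889 0.25468555 0.23275563] [ 2.06237851e+00  2.36949719e+00 -8.12399787e-05] [ 2.86224139e-01  3.96244061e-01  1.64219880e+00 -2.84012669e-04
  1.10304927e+00  1.47978048e-01]
[323.23942415 234.81171952]
[323.5104412  203.61492032]
```

View pics/w1.png

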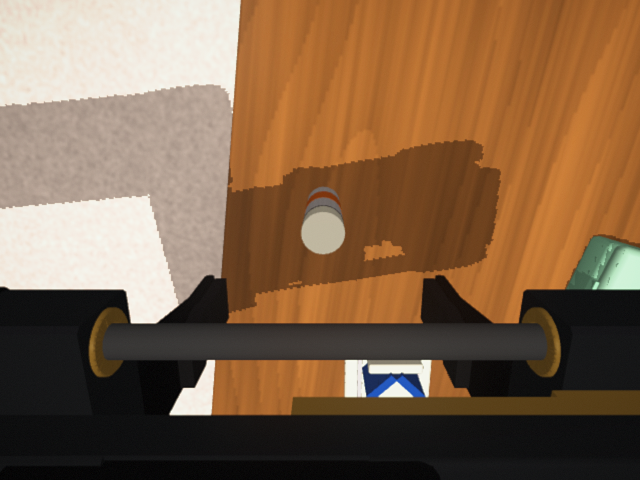

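```bash
python3 -m creep '{"slide":[[0,0.002,-0.04],[0,0.002,-0.08],[0,0.002,-0.11],[0,0.002,-0.13],[0,0.002,-0.145],[0,0.002,-0.148],[0,0.002,-0.148]],"turn":[[0,0,0],[0,0,0],[0,0,0],[0,0,0],[0,0,0],[0,0,0],[0,0,0]]}' 0
python3 -m creep '{"slide":[[0,0,0],[0,0,0],[0,0,0],[0,0,0],[0,0,0],[0,0,0],[0,0,0],[0,0,0]],"turn":[[0,0,0],[0,0,0],[0,0,0],[0,0,0],[0,0,0],[0,0,0],[0,0,0],[0,0,0]]}' 1
```

```text
t: 3.52
position: [0.4727, 0.2576, 0.0849]
orientation: [2.061, 2.37, 0.001]
force: [0.5, 0.0, 0.0]
gripper_width: 0.0869
t: 4.53
position: [0.4722, 0.2576, 0.0845]
orientation: [-2.061, -2.371, 0.0]
force: [-0.2, 0.7, 0.7]
gripper_width: 0.0293
```

```bash
python3 -m creep '{"slide":[[0,0,0.03],[0,0,0.07],[0,0,0.1],[0.02,-0.04,0.1],[0.045,-0.085,0.1],[0.07,-0.13,0.1],[0.085,-0.16,0.1],[0.092,-0.172,0.1],[0.092,-0.172,0.1],[0.092,-0.172,0.08],[0.092,-0.172,0.05],[0.092,-0.172,0.03],[0.092,-0.172,0.02],[0.092,-0.172,0.02]],"turn":[[0,0,0],[0,0,0],[0,0,0],[0,0,0],[0,0,0],[0,0,0],[0,0,0],[0,0,0],[0,0,0],[0,0,0],[0,0,0],[0,0,0],[0,0,0],[0,0,0]]}'
python3 - <<'E'
from h import *
a=capture("top")[190:300,190:390];b=capture("scene")[170:300,260:460]
a=cv2.resize(a,(800,440));b=cv2.resize(b,(800,520))
cv2.imwrite("pics/p1.png",cv2.resize(np.vstack([a,b]),(500,600)))
cv2.imwrite("pics/p1s.png",b)
E
```

```text
t: 6.28
position: [0.5634, 0.0867, 0.1041]
orientation: [-2.058, -2.371, 0.001]
force: [-0.6, -0.3, -1.2]
gripper_width: 0.0294
```

View pics/p1.png

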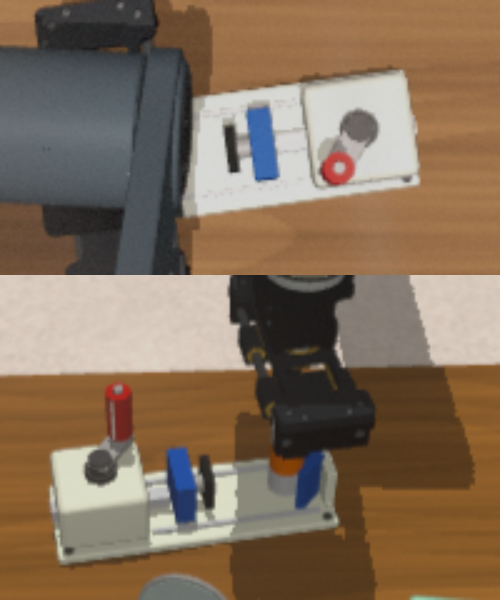

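```bash
python3 -m creep '{"slide":[[0,0,-0.005],[0,0,-0.009],[0,0,-0.009],[0,0,-0.009]],"turn":[[0,0,0],[0,0,0],[0,0,0],[0,0,0]]}'
python3 -m creep '{"slide":[[0,0,0],[0,0,0],[0,0,0],[0,0,0],[0,0,0],[0,0,0],[0,0,0],[0,0,0.03],[0,0,0.07],[0,0,0.11],[0,0,0.14],[0,-0.04,0.14],[0,-0.08,0.14],[0,-0.12,0.14],[0,-0.15,0.14],[0,-0.15,0.14]],"turn":[[0,0,0],[0,0,0],[0,0,0],[0,0,0],[0,0,0],[0,0,0],[0,0,0],[0,0,0],[0,0,0],[0,0,0],[0,0,0],[0,0,0],[0,0,0],[0,0,0],[0,0,0],[0,0,0]]}' 0
python3 - <<'E'
from h import *
o=sensors.get_obs();print(o["position"])
c=get_calibration("wrist");w=capture("wrist");s=capture("scene")[170:300,260:460]
for n,P in dict(seat=[.5631,.0915,.145],sl=[.556,-.059,.158],hub=[.5858,-.076,.11]).items():print(n,proj(c,P))
cv2.imwrite("pics/p2.png",np.hstack([cv2.resize(w,(480,360)),cv2.resize(s,(320,208))[:,:,:] if 0 else cv2.copyMakeBorder(cv2.resize(s,(320,208)),0,152,0,0,0)]))
cv2.imwrite("pics/w2.png",w)
E
```

```text
t: 6.88
position: [0.5643, 0.0856, 0.0956]
orientation: [2.061, 2.371, 0.0]
force: [-0.2, -0.5, -1.8]
gripper_width: 0.0294
t: 8.88
position: [0.5643, -0.0663, 0.2355]
orientation: [2.065, 2.367, -0.0]
force: [0.3, 0.0, 0.4]
gripper_width: 0.0873
[ 0.56434123 -0.0663397   0.23552191]
seat [359.58434854 -28.3275616 ]
sl [312.13928013 233.09420151]
hub [349.90933809 242.07352864]
```

View pics/p2.png

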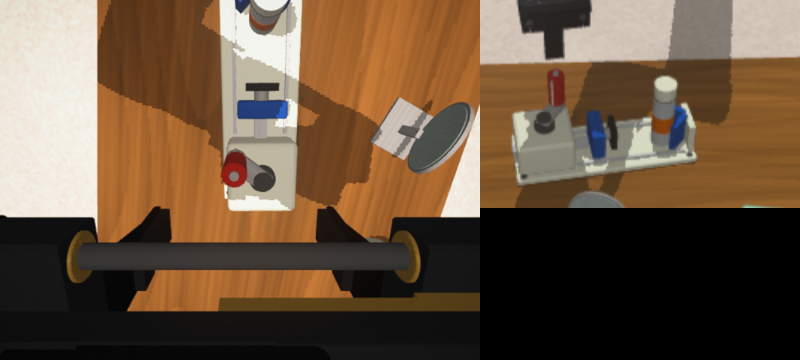

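```bash
python3 -m creep '{"slide":[[-0.004,0.004,-0.03],[-0.008,0.007,-0.06],[-0.008,0.007,-0.09],[-0.008,0.007,-0.105],[-0.008,0.007,-0.114],[-0.008,0.007,-0.114]],"turn":[[0,0,0],[0,0,0],[0,0,0],[0,0,0],[0,0,0],[0,0,0]]}' 0
python3 -m creep '{"slide":[[0,0,0],[0,0,0],[0,0,0],[0,0,0],[0,0,0],[0,0,0],[0,0,0],[0,0,0],[0,0,0],[0,0,0]],"turn":[[0,0,0],[0,0,0],[0,0,0],[0,0,0],[0,0,0],[0,0,0],[0,0,0],[0,0,0],[0,0,0],[0,0,0]]}' 1
python3 - <<'E'
import numpy as np
# offsets along circle from phi0=150 deg, clockwise by k*15
for k in range(0,25):
    a=np.radians(150-15*k);b=np.radians(150);print(15*k,np.round(.0352*np.array([np.cos(a)-np.cos(b),np.sin(a)-np.sin(b)]),4).tolist())
E
```

```text
t: 9.72
position: [0.5564, -0.0571, 0.1215]
orientation: [-2.06, -2.371, 0.0]
force: [0.8, 0.5, 0.2]
gripper_width: 0.087
t: 10.98
position: [0.5553, -0.0574, 0.1215]
orientation: [-2.06, -2.37, 0.002]
force: [-4.8, -0.3, 2.7]
gripper_width: 0.0212
0 [0.0, 0.0]
15 [0.0056, 0.0073]
30 [0.0129, 0.0129]
45 [0.0214, 0.0164]
60 [0.0305, 0.0176]
75 [0.0396, 0.0164]
90 [0.0481, 0.0129]
105 [0.0554, 0.0073]
120 [0.061, 0.0]
135 [0.0645, -0.0085]
150 [0.0657, -0.0176]
165 [0.0645, -0.0267]
180 [0.061, -0.0352]
195 [0.0554, -0.0425]
210 [0.0481, -0.0481]
225 [0.0396, -0.0516]
240 [0.0305, -0.0528]
255 [0.0214, -0.0516]
270 [0.0129, -0.0481]
285 [0.0056, -0.0425]
300 [0.0, -0.0352]
315 [-0.0035, -0.0267]
330 [-0.0047, -0.0176]
345 [-0.0035, -0.0085]
360 [0.0, 0.0]
```

```bash
python3 -m creep '{"slide":[[0.0056,0.0073,0],[0.0129,0.0129,0],[0.0214,0.0164,0],[0.0305,0.0176,0],[0.0396,0.0164,0],[0.0481,0.0129,0]],"turn":[[0,0,0],[0,0,0],[0,0,0],[0,0,0],[0,0,0],[0,0,0]]}'
python3 -m creep '{"slide":[[0.0073,-0.0056,0],[0.0129,-0.0129,0],[0.0164,-0.0214,0],[0.0176,-0.0305,0],[0.0164,-0.0396,0],[0.0129,-0.0481,0]],"turn":[[0,0,0],[0,0,0],[0,0,0],[0,0,0],[0,0,0],[0,0,0]]}'
python3 -m creep '{"slide":[[-0.0056,-0.0073,0],[-0.0129,-0.0129,0],[-0.0214,-0.0164,0],[-0.0305,-0.0176,0],[-0.0396,-0.0164,0],[-0.0481,-0.0129,0]],"turn":[[0,0,0],[0,0,0],[0,0,0],[0,0,0],[0,0,0],[0,0,0]]}'
python3 -m creep '{"slide":[[-0.0073,0.0056,0],[-0.0129,0.0129,0],[-0.0164,0.0214,0],[-0.0176,0.0305,0],[-0.0164,0.0396,0],[-0.0129,0.0481,0]],"turn":[[0,0,0],[0,0,0],[0,0,0],[0,0,0],[0,0,0],[0,0,0]]}'
```

```text
t: 11.72
position: [0.602, -0.0436, 0.1213]
orientation: [-2.057, -2.368, 0.005]
force: [-7.9, -0.5, 5.5]
gripper_width: 0.0215
t: 12.48
position: [0.6174, -0.0897, 0.1215]
orientation: [-2.06, -2.367, -0.007]
force: [0.4, 6.8, 1.4]
gripper_width: 0.0216
t: 13.22
position: [0.5735, -0.1075, 0.1217]
orientation: [2.054, 2.363, 0.005]
force: [6.0, -4.5, -6.3]
gripper_width: 0.0213
t: 13.98
position: [0.5548, -0.0583, 0.1215]
orientation: [-2.059, -2.371, 0.006]
force: [-5.5, -3.7, 1.9]
gripper_width: 0.0212
```

```bash
python3 -m creep '{"slide":[[0.0056,0.0073,0],[0.0129,0.0129,0],[0.0214,0.0164,0],[0.0305,0.0176,0],[0.0396,0.0164,0],[0.0481,0.0129,0],[0.0554,0.0073,0]],"turn":[[0,0,0],[0,0,0],[0,0,0],[0,0,0],[0,0,0],[0,0,0],[0,0,0]]}'
python3 - <<'E'
from h import *
P=np.array([[.5553,-.0574],[.602,-.0436],[.6174,-.0897],[.5735,-.1075],[.5548,-.0583]])
o=sensors.get_obs();print(o["position"],o["force"])
A=np.c_[2*P,np.ones(5)];s=np.linalg.lstsq(A,(P**2).sum(1),rcond=None)[0];print(s[:2],np.sqrt(s[2]+s[:2]@s[:2]))
p=o["position"][:2]-s[:2];print("phi",np.degrees(np.arctan2(p[1],p[0])))
cv2.imwrite("pics/s3.png",cv2.resize(capture("scene")[190:290,270:420],(600,400),interpolation=2))
for k in range(0,100,4):
    a=np.radians(45-k);b=np.radians(45);print(k,np.round(.0352*np.array([np.cos(a)-np.cos(b),np.sin(a)-np.sin(b)]),4).tolist())
E
```

```text
t: 14.85
position: [0.6092, -0.0487, 0.1213]
orientation: [-2.057, -2.367, 0.003]
force: [-7.5, 0.7, 4.6]
gripper_width: 0.0209
[ 0.60921998 -0.04872874  0.1213131 ] [-7.45392004  0.67374321  4.617742  ]
[ 0.5857718  -0.07466819] 0.03503512802263167
phi 47.88773204193428
0 [0.0, 0.0]
4 [0.0017, -0.0018]
8 [0.0032, -0.0037]
12 [0.0046, -0.0057]
16 [0.0059, -0.0078]
20 [0.007, -0.01]
24 [0.008, -0.0123]
28 [0.0088, -0.0146]
32 [0.0094, -0.017]
36 [0.0099, -0.0194]
40 [0.0102, -0.0218]
44 [0.0103, -0.0243]
48 [0.0103, -0.0267]
52 [0.01, -0.0292]
56 [0.0097, -0.0316]
60 [0.0091, -0.034]
64 [0.0084, -0.0364]
68 [0.0075, -0.0386]
72 [0.0065, -0.0409]
76 [0.0053, -0.043]
80 [0.0039, -0.0451]
84 [0.0025, -0.047]
88 [0.0009, -0.0489]
92 [-0.0009, -0.0506]
96 [-0.0027, -0.0522]
```

View pics/s3.png

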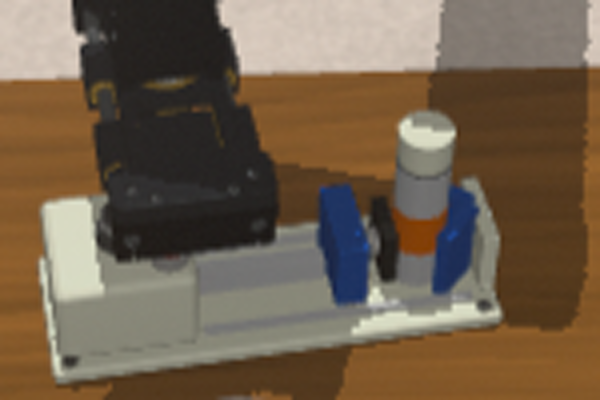

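```bash
python3 -m creep '{"slide":[[0.0023,-0.0028,0],[0.0046,-0.0057,0]],"turn":[[0,0,0],[0,0,0]]}'
python3 -m creep '{"slide":[[0.0018,-0.0032,0],[0.0034,-0.0066,0]],"turn":[[0,0,0],[0,0,0]]}'
python3 -m creep '{"slide":[[0.0008,-0.0023,0],[0.0014,-0.0047,0]],"turn":[[0,0,0],[0,0,0]]}'
```

```text
t: 15.15
position: [0.6139, -0.054, 0.1214]
orientation: [-2.057, -2.366, 0.002]
force: [-6.6, 2.3, 4.9]
gripper_width: 0.0214
t: 15.4
position: [0.6175, -0.0602, 0.1214]
orientation: [-2.057, -2.366, 0.0]
force: [-5.3, 3.7, 4.9]
gripper_width: 0.0213
t: 15.65
position: [0.6192, -0.0646, 0.1214]
orientation: [-2.058, -2.366, -0.001]
force: [-5.0, 5.0, 4.5]
gripper_width: 0.0207
```

```bash
cat > tf.py <<'E'
from h import *
o=sensors.get_obs();p=o["position"][:2]-[.5858,-.0747];a=np.arctan2(p[1],p[0]);f=o["force"][:2]
print("phi",np.degrees(a).round(1),"r",np.hypot(*p).round(4),"tang",-(f@[np.sin(a),-np.cos(a)]),"rad",f@[np.cos(a),np.sin(a)])
E
for i in 1; do python3 -m creep '{"slide":[[0.0005,-0.0024,0],[0.0005,-0.0024,0]],"turn":[[0,0,0],[0,0,0]]}'>/dev/null; python3 tf.py
python3 -m creep '{"slide":[[0.0003,-0.0024,0],[0.0003,-0.0024,0]],"turn":[[0,0,0],[0,0,0]]}'>/dev/null;python3 tf.py
python3 -m creep '{"slide":[[0.0001,-0.0025,0],[0.0001,-0.0025,0]],"turn":[[0,0,0],[0,0,0]]}'>/dev/null;python3 tf.py; done
```

```text
phi 12.5 r 0.0349 tang 4.730960852789672 rad -3.407567810095151
phi 9.1 r 0.0349 tang 6.056271167702298 rad -3.612251687231446
phi 5.4 r 0.0349 tang 5.003700362411269 rad -3.2240154565993824
```

```bash
python3 -m creep '{"slide":[[0,-0.0024,0],[0,-0.0024,0]],"turn":[[0,0,0],[0,0,0]]}'>/dev/null; python3 tf.py
python3 -m creep '{"slide":[[-0.0003,-0.0025,0],[-0.0003,-0.0025,0]],"turn":[[0,0,0],[0,0,0]]}'>/dev/null;python3 tf.py
python3 -m creep '{"slide":[[-0.0003,-0.0024,0],[-0.0003,-0.0024,0]],"turn":[[0,0,0],[0,0,0]]}'>/dev/null;python3 tf.py
python3 - <<'E'
from h import *
cv2.imwrite("pics/s4.png",cv2.resize(capture("scene")[190:290,270:420],(600,400),interpolation=2))
E
```

```text
phi 1.9 r 0.0349 tang 6.82146060222133 rad -2.719182468421716
phi -1.8 r 0.0349 tang 7.6155992266071975 rad -2.306282615634422
phi -5.3 r 0.0349 tang 7.657526081569728 rad -2.5956039978023386
```

View pics/s4.png

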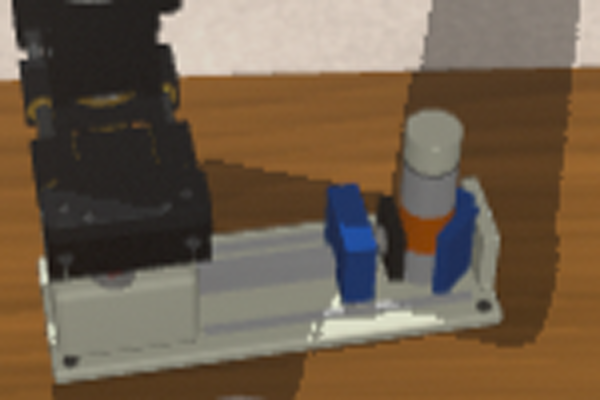

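```bash
python3 tf.py
python3 -m creep '{"slide":[[-0.0006,-0.0023,0],[-0.0006,-0.0023,0]],"turn":[[0,0,0],[0,0,0]]}'>/dev/null;python3 tf.py
python3 -m creep '{"slide":[[0,0,0]],"turn":[[0,0,0]]}'>/dev/null;python3 tf.py
python3 -m creep '{"slide":[[-0.0007,-0.0023,0],[-0.0007,-0.0023,0]],"turn":[[0,0,0],[0,0,0]]}'>/dev/null;python3 tf.py
python3 -m creep '{"slide":[[0,0,0]],"turn":[[0,0,0]]}'>/dev/null;python3 tf.py
python3 -m creep '{"slide":[[0,0,0]],"turn":[[0,0,0]]}'>/dev/null;python3 tf.py
```

```text
phi -5.3 r 0.0349 tang 7.792861921791747 rad -2.707277248780658
phi -8.9 r 0.0349 tang 7.524631475470488 rad -3.7003859406549817
phi -8.9 r 0.0349 tang 8.073011247599338 rad -3.7788474109356467
phi -12.4 r 0.0349 tang 8.506138881799925 rad -3.0721490666594056
phi -12.4 r 0.0349 tang 8.297977644068427 rad -2.3400344570939002
phi -12.4 r 0.0349 tang 8.941914822512084 rad -2.32175591034979
```

```bash
python3 -m creep '{"slide":[[0,0,0],[0,0,0],[0,0,0],[0,0,0],[0,0,0],[0,0,0],[0,0,0.02],[0,0,0.05],[0,0,0.09],[0,0,0.12],[-0.03,-0.04,0.13],[-0.06,-0.08,0.13],[-0.09,-0.12,0.13],[-0.11,-0.17,0.13],[-0.13,-0.22,0.13],[-0.13,-0.22,0.13],[-0.13,-0.22,0.13]],"turn":[[0,0,0],[0,0,0],[0,0,0],[0,0,0],[0,0,0],[0,0,0],[0,0,0],[0,0,0],[0,0,0],[0,0,0],[0,0,0],[0,0,0],[0,0,0],[0,0,0],[0,0,0],[0,0,0],[0,0,0]]}' 0
python3 - <<'E'
from h import *
t=capture("top")[205:295,205:375];s=capture("scene")[190:290,270:420]
cv2.imwrite("pics/f.png",np.vstack([cv2.resize(t,(560,296),interpolation=2),cv2.resize(s,(560,300),interpolation=2)]))
E
```

```text
t: 20.2
position: [0.4898, -0.3059, 0.2514]
orientation: [-2.061, -2.37, -0.001]
force: [-0.7, 0.5, -0.0]
gripper_width: 0.0874
```

View pics/f.png

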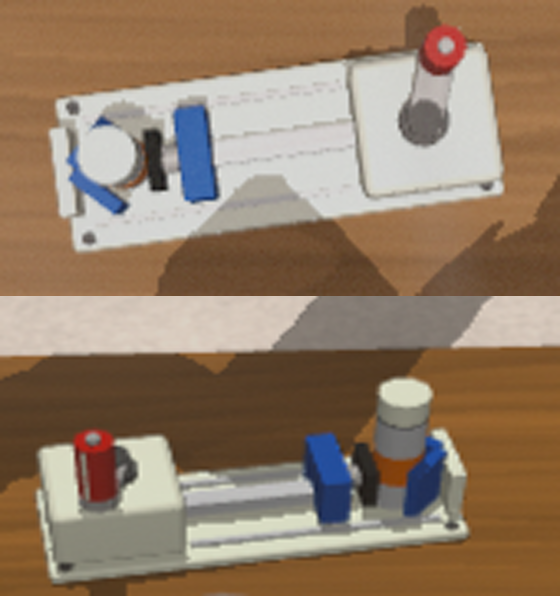

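Run:
```python
from h import *
c=get_calibration("top");print(onz(c,443/3.294+204.6,47/3.294+204.6,.158), "expect .620 -.082"); print("tube",onz(c,109/3.294+204.6,155/3.294+204.6,.145),"seat .563 .0915")
finish_job()
```

```text
[ 0.62048218 -0.08273942  0.158     ] expect .620 -.082
tube [0.56439749 0.08875613 0.145     ] seat .563 .0915
the job is handed in; nothing more can be done
```

I stood the tube upright, cap up, in the V and let it go. I then wound the crank clockwise by its sleeve, about 1.45 turns in one grasp, opened the gripper, backed off and handed the job in at about 20 s. There was no verdict on handing in.

- **Clamping:** The force at the sleeve rose from about 5.6 N while winding to about 8.6 N. From that and the angle turned since contact I estimate the clamp at 13–16 N. It is not measured directly, and single force readings scattered by about 0.7 N.
- **Tube position:** The last pictures show the tube upright between the pad and the V. Its cap reads about 3 mm from my estimate of the seat, against a 6 mm tolerance and a camera good to about 2 mm.
- **Crank:** The sleeve is within 1 mm of where I left it, so the crank did not spring back.
- **Rest of the shelf:** The gripper is clear of everything, and its force reading is back near zero. I did not measure the other things on the shelf again, but the arm stayed well clear of them.

No check failed.

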